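# Close the vegetable chopper and mesh its drive handle

## Robot

A 6-joint arm with a two-finger parallel gripper is mounted at the origin on the work surface. World frame = base frame: x ahead of the robot, y to its left, z up, the work surface at z = 0. Lengths are in m, angles in rad, forces in N, time in s.
With the tool pointing down it reaches from about 0.225 to 0.875 m from the base axis. Payload 3.4 kg.
Tool frame: the origin (TCP) lies midway between the tips of the shut fingers; the grasp point (between the pads) lies 19 mm behind it (pinch_z is the distance from the TCP to the grasp point, in m); z points along the fingers, y is the line along which they close (so a half turn about z gives the same grasp; the last joint's range is limited). The gripper opens to 85 mm and grips with 20 to 120 N. Pads are 22 mm wide; open, the fingers measure 114 mm over their backs; the gripper's body (76 mm by 85 mm) begins 54 mm behind the grasp point. The pads swing forward as they close: fully open they stand 13 mm farther back than shut.
Start: joints at [-1.321, 0.276, 1.505, -0, 1.361, -0.121], TCP at [0.208, -0.536, 0.231] pointing down, gripper open.
Joint ranges: [-2.89, 2.89], [-0.75, 2.08], [0.22, 2.7], [-1.18, 4.32], [0.11, 2.71], [-2.7, 2.7]. Speed limits (rad/s): [2.57, 2.57, 3.14, 3.14, 3.14, 3.14].

## Interface

Orientations are given as a unit quaternion [w, x, y, z].
In Python, from cell import state, capture, hand_in, pinch_z gives the robot as it stands.
- The arm moves only by the tool apply_moves, never from a script. Its argument "increments" is a list that holds one entry, the list of rows, each a list of 7 numbers: the turn, a rotation vector about the world's x, y, z in degrees, then the shift along the world's x, y, z in mm, then the opening, from -1 (shut) to 1 (fully open), so that 0 is half open. A call has 1 to 10 rows; each row is the pose to reach, as a shift and turn from the pose commanded when the call began; what a row does not reach only later rows make up. A row lasts 1/10 s, in which the tool goes at most 50 mm and 8.59 degrees, less where a joint would pass 70% of its speed; a pose out of reach is approached as far as the arm can. A call with a gripper value outside its range is refused whole. The fingers move at their own pace and stop on an object; "force" is the grip in N (left out, the last holds). Time passes only in rows, so rows that repeat a pose let the fingers close. It gives the time, the measured TCP pose, the force, the opening and the grip force at its end, in the units of the state.
- state(): the state, without advancing time (a new reading comes with each control period).
- capture(name): name is "scene" or "top" or "wrist"; returns a dict with "pixels" (480x640x3 uint8, red, green, blue), "camera_matrix" (3x3 intrinsics, pixels), "k1" (the pictures are not rectified: a ray, as slopes to the right and down, at radius r is drawn at 1 + k1 r^2 times it, then the intrinsics apply), "R" (3x3) and "t" (3): a world point X has camera coordinates R X + t; the wrist camera has in their place "tool_from_camera" (4x4, takes a point from camera to tool coordinates, whose origin is the TCP and whose axes are the flange's). Camera axes: x right, y down, z forward; pixel columns grow to the right and rows downward; lengths in m; the calibration is good to about 2 mm. A picture is of the moment at which its call begins: read the wrist's pose just before it. There is no depth.
- hand_in(): hands the job in; it is judged then, once.
The state is a dict: "clock": time; "joint_pos": joint angles; "dq": joint speeds; "joint_torque": joint torques, N m; "tcp_pos": TCP position; "orientation": TCP orientation; "ft_force": force on the tool from outside, world axes, zero at the start; "moment": the same for the moment, N m; "gripper_width": finger opening in m; "grip_force": force on a finger pad.
Only numpy, scipy, OpenCV 4.12 (cv2) and the standard library are available. Lean on these libraries where they do the work, as an engineer would, in place of code of your own. Each camera call takes 0.05 s, during which the arm holds its last target. There are 200 camera calls.

## Task

The vegetable chopper is loaded: swing its lid shut, then take the drive handle (the one with the straight T-bar grip and cross-shaped foot) out of its parking cup, set its foot on the four-jaw coupling that stands up through the hole in the lid, turn it until the splines mesh and slide it fully home. Finish while still gripping the handle by its T-bar and pressing it down against the coupling's spring by at least half of its travel: do not let go. Leave the round-knobbed pusher and the other things on the counter where they are.

Things in the scene. Friction and masses are not known exactly. Their poses are not given: they have to be found in the camera images.
- chopper: Vegetable chopper, fixed to the counter: white round bowl, 170 mm outside diameter (foot 190 mm), rim 110 mm above the counter. Origin: centre of its underside. x axis points from the centre towards the lid hinge (roughly away from the robot), z up. In its middle a post carries the coupling.
- lid_hinge (a point): Middle of the lid's hinge axis (y), fixed on the chopper's rim, 96 mm from its centre along its +x, 110 mm above the counter; axes as the chopper's. The aluminium lid is a flat ring 8 mm thick, its underside through the hinge axis, 174 mm across with a hole 70 mm across; its centre is 96 mm from the axis, and a grey tab 44 mm wide at the free end reaches 207 mm from the axis.
- lid (a joint): Opening angle of the lid, rad: 0 = shut, level on the rim; grows as it swings up (1.57 = upright); starts at 1.15 to 1.5. Shut, its upper face is 118 mm above the counter. The hinge has 0.22 N m of friction: the lid stays when standing steeply and sinks shut by itself below about 0.6 rad. Push it over from its far (outer) face.
- coupling_floor (a point): Centre of the floor of the coupling's slots, on the chopper's axis, 122 mm above the counter when up; z up, x and y along the slots. Steel disc 48 mm across with four square jaws (12 x 12, 16 mm tall); between them two crossing slots 12 mm wide, open-ended. Jaw tops 20 mm above the shut lid. Turns about z with 0.15 N m of friction; starts within 0.75 rad of the chopper's x.
- press (a joint): How far the coupling is pressed down against its spring, m: 0 = up, 0.010 = at its stop. The spring takes about 3.6 N to start and 12.6 N at the stop; it stays up under the weight of the handle alone.
- drive_grip (a point): Centre of the black T-bar of the drive handle, a loose thing of about 0.16 kg. T-bar: 70 mm along its x, 18 mm thick along its y, 28 mm tall. Its middle is 76 mm above the bottom of the foot; below it a round steel stem 19 mm in diameter. z up along the stem. The handle starts upright, in one of the two parking cups (left or right), at any yaw.
- drive_foot (a point): Centre of the bottom face of the drive handle's foot; same axes as drive_grip. The foot is a steel cross 18 mm tall: two bars 36 mm long and 8 mm wide, one along the T-bar (x), one across it (y), so it meshes at every quarter turn. Home, its bottom face lies on coupling_floor.
- cup_a: One of two equal aluminium parking cups, fixed rings on the counter, 60 mm outside, 45 mm inside, 20 mm high; holds the drive handle, whose foot stands on the counter inside it. Origin: centre of the underside.
- cup_b: The other parking cup, same size; holds the pusher.
- pusher_mid (a point): Middle of the pusher, a bystander: same height and materials as the drive handle (90 mm tall), but with a round foot and a round black knob 42 mm across. Stands in the other cup; z up.
- jar_mid (a point): Middle of a glass jar with a steel cap, 62 mm diameter, 85 mm tall; bystander.
- bowl_mid (a point): Middle of a steel bowl, 120 mm across, 50 mm tall; bystander.
- mug_mid (a point): Middle of a white mug, 76 mm diameter, 85 mm tall; bystander.
- shaker_mid (a point): Middle of a steel shaker, 42 mm diameter, 80 mm tall; bystander.
- can_mid (a point): Middle of an aluminium can, 66 mm diameter, 100 mm tall; bystander.
- spatula_grip (a point): Grip of a spatula lying flat on the counter, on the right; bystander.
- drive: The drive handle itself; origin at the centre of the foot's bottom face (the same point as drive_foot).

How it is judged:
By the outcome, as a careful person would: the job done as asked, in the order asked, and still so for the second after the job is handed in, while the arm keeps its last pose, push and grip.
It also fails if it takes over 61 s, if anything falls off the work surface, if the arm or the gripper's body presses on something with over 40 N, if the wrist force passes 120 N, or if a joint passes its speed limit or range.

## Working session

There is one attempt and no reset: what is moved stays moved. The work goes in short steps, Python scripts to look and compute and a tool call to move; the robot and the scene stay as the last step left them, time stands still between calls to the robot, and variables do not carry over. Pictures are saved under pics/ and viewed, at most 10 in all, crops included, and the job is handed in when it is done.

Besides the shell and the picture viewer there is one more tool, called after "Call:" as name(argument=value, ...), one argument or row to a line, values as JSON. apply_moves: Moves the arm, as the interface text tells. Its arguments: {"type":"object","properties":{"increments":{"type":"array"},"force":{"type":"number"}},"required":["increments"]}

```bash
mkdir -p pics; ls
cat > h.py <<'E'
import numpy as np, cv2
from cell import state, capture, hand_in, pinch_z
from scipy.spatial.transform import Rotation as Ro
def cam(c,s=None):
    if 'R' in c: return np.array(c['R']),np.array(c['t'])
    T=np.array(c['tool_from_camera']); q=s['orientation']
    Rt=Ro.from_quat([q[1],q[2],q[3],q[0]]).as_matrix()
    Rw=Rt@T[:3,:3]; tw=Rt@T[:3,3]+np.array(s['tcp_pos'])
    return Rw.T,-Rw.T@tw
def ray(c,u,v,s=None):
    R,t=cam(c,s);K=np.array(c['camera_matrix'])
    d=cv2.undistortPoints(np.array([[[u,v]]],float),K,np.array([c['k1'],0,0,0,0.]))[0,0]
    return -R.T@t, R.T@np.array([d[0],d[1],1])
def onz(c,u,v,z,s=None):
    o,d=ray(c,u,v,s); return o+d*(z-o[2])/d[2]
def proj(c,X,s=None):
    R,t=cam(c,s)
    return cv2.projectPoints(np.atleast_2d(np.array(X,float)),cv2.Rodrigues(R)[0],t,np.array(c['camera_matrix']),np.array([c['k1'],0,0,0,0.]))[0][:,0]
def save(c,n,crop=None,f=1):
    im=c['pixels'][:,:,::-1]
    if crop: im=im[crop[1]:crop[3],crop[0]:crop[2]]
    cv2.imwrite('pics/'+n,cv2.resize(im,None,fx=f,fy=f,interpolation=cv2.INTER_CUBIC))
E
python3 - <<'E'
from h import *
import pickle
print(state(),pinch_z)
d={}
for n in('scene','top'):
    c=capture(n);d[n]=c;save(c,n+'0.png');R,t=cam(c);print(n,-R.T@t,R[2])
pickle.dump(d,open('d.pkl','wb'))
E
```

```text
pics
{'clock': 0.0, 'joint_pos': array([-1.32099012e+00,  2.76603882e-01,  1.50614794e+00,  3.89289469e-05,
        1.36068531e+00, -1.21016721e-01]), 'dq': array([ 0.00209652,  0.00044987, -0.00277766,  0.00056192,  0.00057204,
       -0.00090964]), 'joint_torque': array([ 3.81970531e-04, -4.16773224e+01, -2.45801979e+01, -2.29951183e-04,
        1.08400395e-02,  2.09412178e-05]), 'tcp_pos': array([ 0.20823741, -0.53540151,  0.23042874]), 'orientation': array([-9.21553865e-04,  9.82860813e-01,  1.84346875e-01, -4.03532033e-05]), 'ft_force': array([ 0.80103219, -0.25875992, -0.54418121]), 'moment': array([-0.00153637,  0.01603203, -0.01122891]), 'grip_force': 0.0, 'gripper_width': 0.0854010260342144} 0.0187
scene [1.31056228 0.41254376 0.87329121] [-0.67418274 -0.3447661  -0.65315693]
top [ 0.44448503 -0.00253735  1.4858616 ] [ 0.07143133  0.01472958 -0.99733676]
```

View pics/scene0.png

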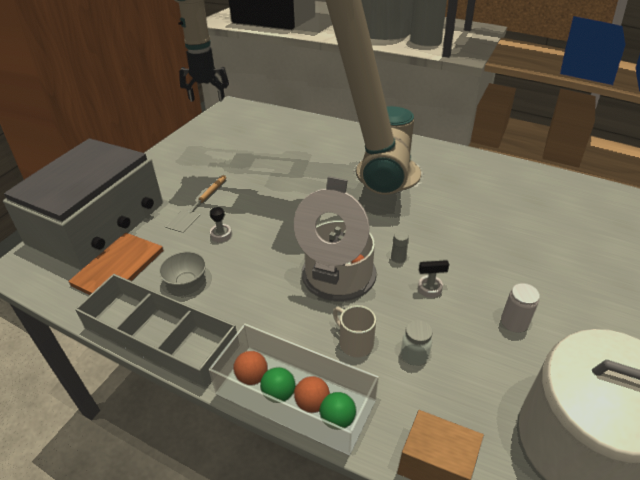

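View pics/top0.png

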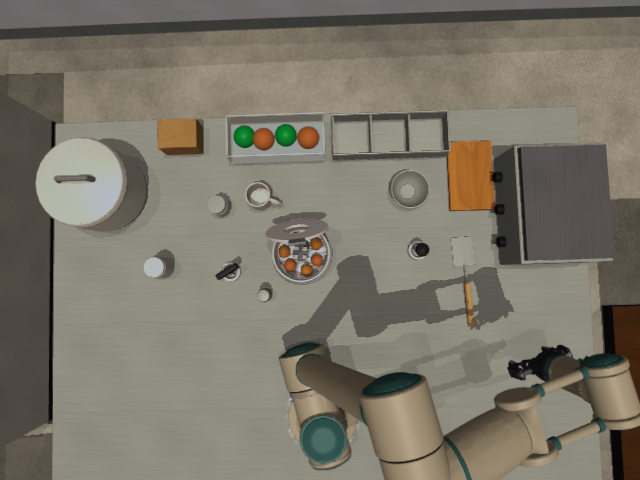

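The chopper's centre is near (301,254) in the top view. Its lid stands open on the far side at about (297,230), and the T-bar handle is in the left cup at about (228,271). The pusher is at (420,250).

Run:
```python
from h import *
import pickle
d=pickle.load(open('d.pkl','rb'))
c=d['top'];s=d['scene']
def blob(c,x0,y0,x1,y1,th=45):
    g=c['pixels'][y0:y1,x0:x1].max(2); m=(g<th).astype(np.uint8)
    n,l,st,ce=cv2.connectedComponentsWithStats(m); i=1+np.argmax(st[1:,4])
    cn=cv2.findContours((l==i).astype(np.uint8),0,2)[0][0]+np.array([x0,y0])
    return st[i,4],ce[i]+[x0,y0],cv2.minAreaRect(cn)
for n,cc,b in(('top',c,(205,255,250,288)),('scene',s,(410,250,460,280))):
    print(n,blob(cc,*b))
a,ce,r=blob(c,205,255,250,288)
print('grip z=.09',onz(c,*ce,.088))
bx=cv2.boxPoints(r);print([onz(c,*p,.088)[:2].round(4) for p in bx])
# triangulate
a2,ce2,_=blob(s,410,250,460,280)
o1,d1=ray(c,*ce);o2,d2=ray(s,*ce2)
A=np.stack([d1,-d2],1);k=np.linalg.lstsq(A,o2-o1,rcond=None)[0];print('tri',o1+d1*k[0],o2+d2*k[1])
print('chop rough',onz(c,301,254,.11))
im=np.hstack([cv2.resize(c['pixels'][195:305,205:345],None,fx=4,fy=4,interpolation=2)])
cv2.imwrite('pics/crop1.png',im[:,:,::-1])
save(s,'crop2.png',(270,170,460,310),4)
for n,x in(('jar',(218,204)),('can',(155,267)),('mug',(259,194)),('shaker',(264,294)),('push',(420,250))): print(n,onz(c,*x,.085)[:2].round(3))
```

```text
top (np.int32(87), array([227.22988506, 270.33333333]), ((226.80767822265625, 270.9615173339844), (6.933752536773682, 23.574758529663086), 56.30992889404297))
scene (np.int32(301), array([433.36877076, 266.81395349]), ((433.08123779296875, 267.1370544433594), (11.257034301757812, 28.498821258544922), 85.91438293457031))
grip z=.09 [0.45724315 0.27098094 0.088     ]
[array([0.4456, 0.3076]), array([0.4828, 0.2482]), array([0.4653, 0.237 ]), array([0.4281, 0.2963])]
tri [0.45735091 0.27329118 0.0761931 ] [0.45628638 0.27643248 0.07679804]
chop rough [0.49856356 0.04884574 0.11      ]
jar [0.658 0.296]
can [0.473 0.489]
mug [0.684 0.172]
shaker [0.384 0.163]
push [ 0.501 -0.305]
```

View pics/crop1.png

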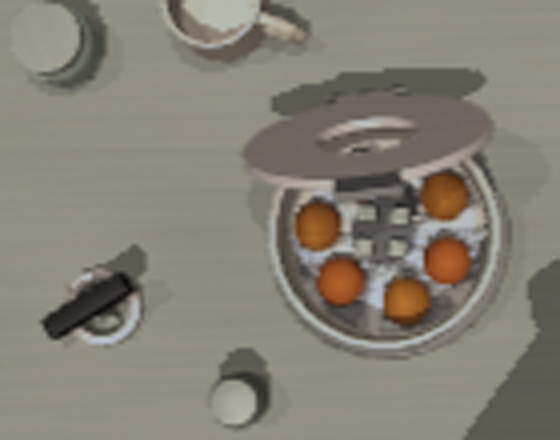

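View pics/crop2.png

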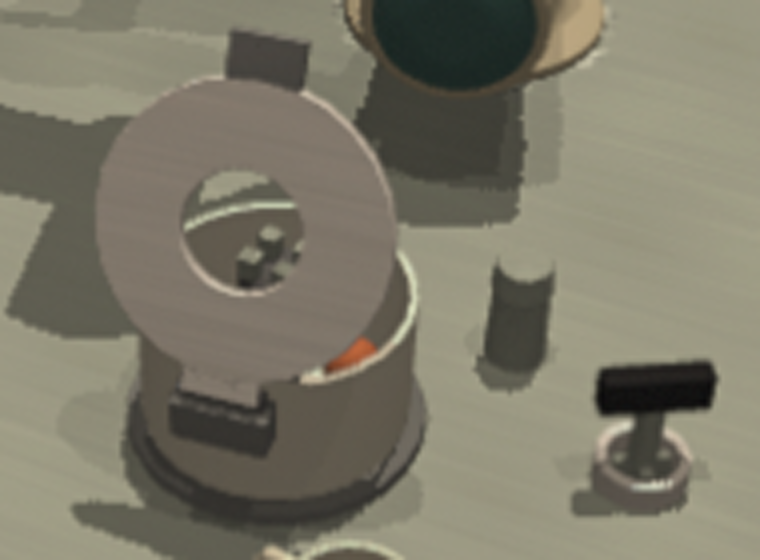

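The crops show the jaw tops at about (367,210), (400,213), (362,245) and (397,248) in crop1. The lid tab tip is at about (375,187) in crop1 and (270,33) in crop2. The T-bar runs from (45,330) to (135,285).

Run:
```python
from h import *
import pickle
d=pickle.load(open('d.pkl','rb'));c=d['top'];s=d['scene']
J=[onz(c,205+u/4,195+v/4,.138)[:2] for u,v in((367,210),(400,213),(362,245),(397,248))]
C=np.mean(J,0);e=J[0]-J[1]+J[2]-J[3];f=J[0]+J[1]-J[2]-J[3]
print('centre',C,'yaws',np.degrees([np.arctan2(e[1],e[0])-np.pi/2,np.arctan2(f[1],f[0])]))
def tri(a,b):
    o1,d1=ray(c,205+a[0]/4,195+a[1]/4);o2,d2=ray(s,270+b[0]/4,170+b[1]/4)
    k=np.linalg.lstsq(np.stack([d1,-d2],1),o2-o1,rcond=None)[0];return (o1+d1*k[0]).round(4),(o2+d2*k[1]).round(4)
print('tab tip',tri((375,188),(270,33)))
# rim visible left/right/bottom points z=.11
P=np.array([onz(c,205+u/4,195+v/4,.11)[:2] for u,v in((273,235),(285,290),(320,330),(380,350),(440,335),(480,300),(497,250),(492,200))])
A=np.c_[2*P,np.ones(len(P))];x=np.linalg.lstsq(A,(P**2).sum(1),rcond=None)[0];print('rim c',x[:2],np.sqrt(x[2]+x[:2]@x[:2]))
```

```text
centre [0.5025531  0.04945971] yaws [-6.74227619 -8.09193532]
tab tip (array([0.5217, 0.0466, 0.2998]), array([0.5187, 0.0531, 0.2998]))
rim c [0.49784905 0.04798953] 0.08273593278016535
```

Call:
apply_moves(
  increments=[
    [[0, 0, 0, 0, 0, 50, -1], [0, 0, 0, 0, 0, 100, -1], [0, 0, 0, 20, 30, 150, -1], [0, 0, 8, 45, 68, 170, -1], [0, 0, 16, 72, 108, 170, -1], [0, 0, 24, 100, 148, 170, -1], [0, 0, 32, 127, 188, 170, -1], [0, 0, 40, 155, 228, 170, -1], [0, 0, 48, 182, 268, 170, -1], [0, 0, 56, 210, 308, 170, -1]],
  ],
  force=40,
)

```text
clock: 1.1
tcp_pos: [0.4188, -0.2261, 0.4011]
orientation: [-0.0, 0.78, 0.626, -0.0]
ft_force: [1.2, 0.0, 0.1]
gripper_width: 0.0001
grip_force: 0.0
```

Call:
apply_moves(
  increments=[
    [[0, 0, 8, 28, 40, 0, -1], [0, 0, 16, 55, 80, 0, -1], [0, 0, 24, 82, 120, 0, -1], [0, 0, 24, 110, 160, 0, -1], [0, 0, 24, 137, 200, 0, -1], [0, 0, 24, 165, 240, 0, -1], [0, 0, 24, 192, 280, 0, -1], [0, 0, 24, 197, 284, 0, -1], [0, 0, 24, 197, 284, 0, -1]],
  ],
)

```text
clock: 2.0
tcp_pos: [0.6158, 0.057, 0.3998]
orientation: [-0.001, 0.633, 0.774, -0.001]
ft_force: [-0.7, -0.0, -0.3]
gripper_width: 0.0002
grip_force: 0.0
```

Call:
apply_moves(
  increments=[
    [[0, 0, 0, 0, 0, -50, -1], [0, 0, 0, 0, 0, -100, -1], [0, 0, 0, 0, 0, -138, -1], [0, 0, 0, -30, 0, -138, -1], [0, 0, 0, -55, 0, -138, -1], [0, 0, 0, -70, 0, -140, -1], [0, 0, 0, -85, 0, -145, -1], [0, 0, 0, -97, 0, -152, -1], [0, 0, 0, -108, 0, -160, -1], [0, 0, 0, -120, 0, -169, -1]],
  ],
)

```text
clock: 3.0
tcp_pos: [0.4942, 0.0541, 0.2328]
orientation: [0.001, 0.635, 0.772, 0.0]
ft_force: [0.4, 0.0, 0.4]
gripper_width: 0.0001
grip_force: 0.2
```

Call:
apply_moves(
  increments=[
    [[0, 0, 0, -10, 0, -9, -1], [0, 0, 0, -20, 0, -22, -1], [0, 0, 0, -28, 0, -36, -1], [0, 0, 0, -34, 0, -50, -1], [0, 0, 0, -38, 0, -65, -1], [0, 0, 0, -40, 0, -78, -1], [0, 0, 0, -40, 0, -78, -1]],
  ],
)

```text
clock: 3.7
tcp_pos: [0.4526, 0.0546, 0.1532]
orientation: [-0.001, 0.635, 0.772, -0.001]
ft_force: [0.1, 0.6, -0.4]
gripper_width: -0.0002
grip_force: 0.0
```

Run:
```python
from h import *
s=state();print(s['ft_force'],s['tcp_pos']);c=capture('scene');save(c,'s1.png',(250,150,470,320),3)
```

```text
[ 0.09243301  0.6385773  -0.38901877] [0.45259395 0.05459701 0.1532099 ]
```

View pics/s1.png

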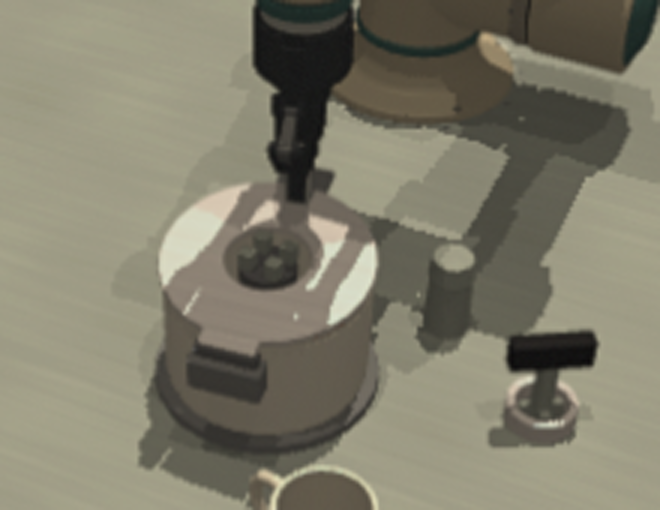

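The lid is shut, and the coupling shows through its hole at about (268,258). Next I rise and look with the wrist camera.

Call:
apply_moves(
  increments=[
    [[0, 0, 0, 0, 0, 50, 0], [0, 0, 0, 0, 0, 100, 1], [0, 0, 0, 0, 0, 150, 1], [0, 0, 0, 0, 0, 170, 1], [0, 0, 0, 0, 0, 170, 1], [0, 0, 0, 0, 0, 170, 1]],
  ],
)

```text
clock: 4.35
tcp_pos: [0.455, 0.0554, 0.3249]
orientation: [0.001, 0.635, 0.773, 0.0]
ft_force: [0.1, -0.4, 0.8]
gripper_width: 0.0845
grip_force: 0.0
```

Run:
```python
from h import *
import pickle
s=state();c=capture('wrist');save(c,'w1.png');pickle.dump((s,c),open('w1.pkl','wb'))
print(c['tool_from_camera'],proj(c,[[.5,.049,.138]],s),s['tcp_pos'])
```

```text
[[ 5.36778629e-04 -9.46235256e-01 -3.23478828e-01  8.23983911e-02]
 [ 9.99999833e-01  4.38633134e-04  3.76310266e-04 -6.54990594e-04]
 [-2.14189508e-04 -3.23478976e-01  9.46235333e-01 -1.42572856e-01]
 [ 0.00000000e+00  0.00000000e+00  0.00000000e+00  1.00000000e+00]] [[364.15975189 227.93563837]] [0.45503051 0.0554137  0.324901  ]
```

View pics/w1.png

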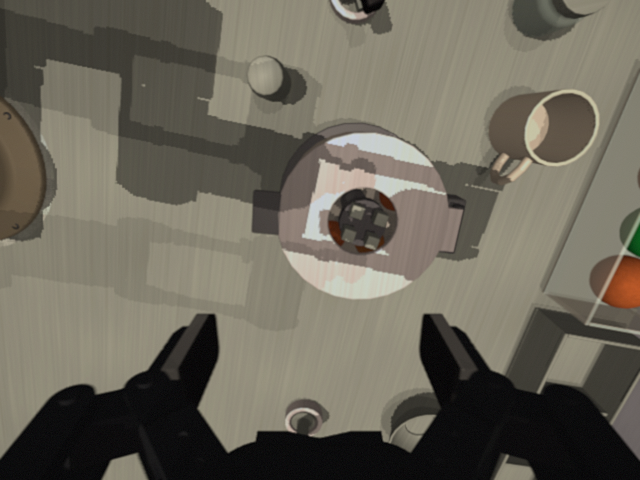

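The coupling is at about (364,227) in the wrist view, with jaw tops near (358,212), (384,217), (348,237) and (373,242). The lid is level.

Run:
```python
from h import *
import pickle
s,c=pickle.load(open('w1.pkl','rb'))
p=c['pixels'].astype(int);x0,y0,x1,y1=325,185,402,262
q=p[y0:y1,x0:x1];g=q.mean(2);sat=q.max(2)-q.min(2)
yy,xx=np.mgrid[y0:y1,x0:x1];R=np.hypot(xx-364,yy-228)<27
for th in(80,90,100,110):
    m=((g>th)&(sat<45)&R).astype(np.uint8)
    n,l,st,ce=cv2.connectedComponentsWithStats(m)
    print(th,[(st[i,4],(ce[i]+[x0,y0]).round(1).tolist()) for i in range(1,n) if st[i,4]>25])
save(c,'w1c.png',(x0,y0,x1,y1),7)
```

```text
80 [(np.int32(45), [369.8, 203.8]), (np.int32(139), [357.1, 211.3]), (np.int32(140), [382.0, 220.4]), (np.int32(144), [350.3, 236.8]), (np.int32(163), [372.4, 245.1])]
90 [(np.int32(78), [356.9, 209.1]), (np.int32(34), [380.6, 216.8]), (np.int32(76), [372.3, 248.1])]
100 [(np.int32(57), [357.1, 208.3]), (np.int32(38), [369.9, 246.1])]
110 [(np.int32(44), [356.8, 208.3]), (np.int32(29), [370.0, 246.1])]
```

View pics/w1c.png

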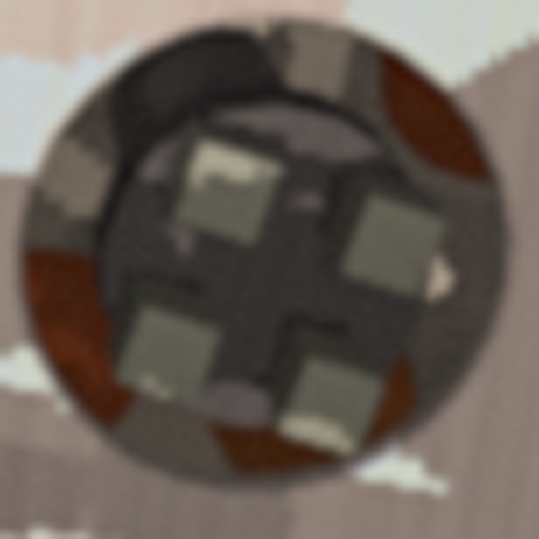

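Jaw tops in the crop are at (228,195), (392,244), (169,352) and (331,400). I compute the coupling pose from these and the lid outline, then get the handle's approach.

Run:
```python
from h import *
import pickle
s,c=pickle.load(open('w1.pkl','rb'))
J=[onz(c,325-.43+u/7,185-.43+v/7,.138,s)[:2] for u,v in((228,195),(392,244),(169,352),(331,400))]
C=np.mean(J,0);e=J[1]-J[0]+J[3]-J[2];f=J[0]+J[1]-J[2]-J[3]
print('centre',C,'yaws',np.degrees([np.arctan2(e[1],e[0]),np.arctan2(f[1],f[0])]),np.linalg.norm(e)/2,np.linalg.norm(f)/2)
P=np.array([onz(c,325-.43+u/7,185-.43+v/7,.118,s)[:2] for u,v in((23,250),(507,245),(270,20),(245,488))])
A=np.c_[2*P,np.ones(4)];x=np.linalg.lstsq(A,(P**2).sum(1),rcond=None)[0];print('hole',x[:2],np.sqrt(x[2]+x[:2]@x[:2]))
```

```text
centre [0.50021559 0.04975215] yaws [-5.78766381 83.09981459] 0.023445899326721243 0.02327361607761089
hole [0.50051789 0.04949537] 0.03470335965372189
```

Call:
apply_moves(
  increments=[
    [[0, 0, 4, -5, 40, 0, 1], [0, 0, 8, -15, 85, 0, 1], [0, 0, 12, -25, 130, 0, 1], [0, 0, 16, -30, 170, 0, 1], [0, 0, 20, -35, 200, 0, 1], [0, 0, 20, -35, 200, 0, 1], [0, 0, 20, -35, 200, 0, 1]],
  ],
)

```text
clock: 5.1
tcp_pos: [0.4195, 0.2557, 0.3227]
orientation: [-0.001, 0.49, 0.872, -0.002]
ft_force: [-0.4, -0.1, -1.3]
gripper_width: 0.0853
grip_force: 0.0
```

Run:
```python
from h import *
import pickle
s=state();c=capture('wrist');pickle.dump((s,c),open('w2.pkl','wb'))
pp=proj(c,[[.457,.272,.085]],s)[0];print(pp,s['tcp_pos'],s['orientation'])
x0,y0=np.clip((pp-60).astype(int),0,[520,360]);save(c,'w2.png',(x0,y0,x0+120,y0+120),5);print(x0,y0)
```

```text
[358.10449359 206.38421338] [0.41945377 0.25567089 0.32267038] [-7.38721708e-04  4.90162188e-01  8.71629288e-01 -1.69339795e-03]
298 146
```

View pics/w2.png

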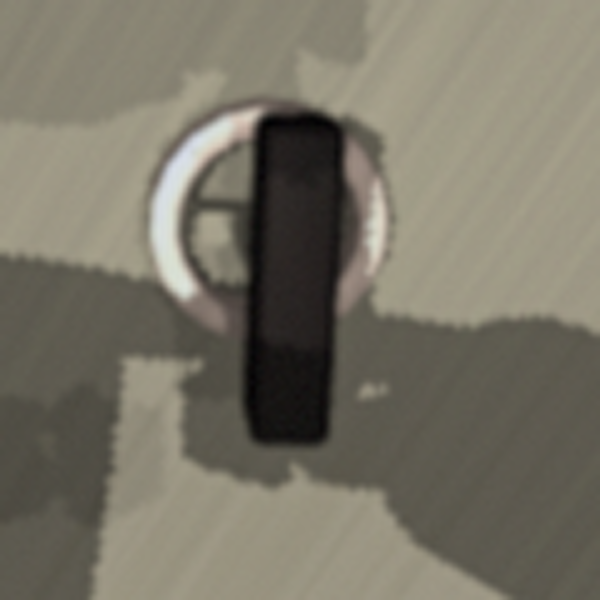

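The T-bar is a clean black rectangle. Its corners in the crop are about (262,115), (340,122), (328,440) and (248,440).

Run:
```python
from h import *
import pickle
s,c=pickle.load(open('w2.pkl','rb'))
p=c['pixels'][146:266,298:418].max(2);m=(p<55).astype(np.uint8)
n,l,st,ce=cv2.connectedComponentsWithStats(m);i=l[60,58]
m=(l==i).astype(np.uint8)
cn=cv2.findContours(m,0,1)[0][0].reshape(-1,2)+[298,146]
print(st[i])
for z in(.090,.076):
    W=np.array([onz(c,u,v,z,s)[:2] for u,v in cn])
    r=cv2.minAreaRect((W*1000).astype(np.float32));b=cv2.boxPoints(r)
    print(z,r)
    E=b[1]-b[0],b[2]-b[1];L=max(E,key=np.linalg.norm);print('bar yaw',np.degrees(np.arctan2(L[1],L[0]))%180)
# cup circle: ring outer at z=.02
q=s['orientation'];X=Ro.from_quat([q[1],q[2],q[3],q[0]]).as_matrix();print('tool y yaw',np.degrees(np.arctan2(X[1,1],X[0,1])))
print('cup',[onz(c,298+u/5,146+v/5,.02,s)[:2].round(4) for u,v in((150,225),(392,225),(270,100),(160,290))])
```

```text
[  48   22   21   67 1171]
0.09 ((451.5350036621094, 275.5868225097656), (20.030515670776367, 70.94111633300781), 31.185531616210938)
bar yaw 121.18553
0.076 ((454.3490905761719, 273.7002868652344), (20.77789306640625, 73.588134765625), 31.185548782348633)
bar yaw 121.18553
tool y yaw 31.297366239414966
cup [array([0.4282, 0.2596]), array([0.4795, 0.2909]), array([0.437 , 0.3008]), array([0.439 , 0.2469])]
```

Call:
apply_moves(
  increments=[
    [[0, 0, 0, 20, 12, -45, 1], [0, 0, 0, 32, 20, -90, 1], [0, 0, 0, 32, 20, -135, 1], [0, 0, 0, 32, 20, -175, 1], [0, 0, 0, 32, 20, -215, 1], [0, 0, 0, 32, 20, -245, 1], [0, 0, 0, 32, 20, -266, 1], [0, 0, 0, 32, 20, -266, 1]],
  ],
  force=80,
)

```text
clock: 5.95
tcp_pos: [0.45, 0.2731, 0.0553]
orientation: [-0.002, 0.492, 0.871, -0.003]
ft_force: [-0.4, -0.1, -0.2]
gripper_width: 0.0853
grip_force: 0.0
```

Call:
apply_moves(
  increments=[
    [[0, 0, 0, 0, 0, 0, -1], [0, 0, 0, 0, 0, 0, -1], [0, 0, 0, 0, 0, 0, -1], [0, 0, 0, 0, 0, 0, -1], [0, 0, 0, 0, 0, 0, -1], [0, 0, 0, 0, 0, 0, -1]],
  ],
)

```text
clock: 6.55
tcp_pos: [0.4529, 0.2763, 0.0594]
orientation: [0.001, 0.49, 0.871, 0.001]
ft_force: [0.4, 0.8, 6.4]
gripper_width: 0.0169
grip_force: 78.1
```

Call:
apply_moves(
  increments=[
    [[0, 0, 0, 0, 0, 20, -1], [0, 0, 0, 0, 0, 55, -1], [0, 0, 0, 0, 0, 100, -1], [0, 0, 0, 0, 0, 145, -1], [0, 0, -4, 5, -20, 175, -1], [0, 0, -10, 14, -60, 180, -1], [0, 0, -16, 23, -100, 180, -1], [0, 0, -22, 31, -140, 180, -1], [0, 0, -29, 40, -180, 180, -1], [0, 0, -35, 47, -215, 180, -1]],
  ],
)

```text
clock: 7.55
tcp_pos: [0.499, 0.0591, 0.2379]
orientation: [-0.0, 0.732, 0.682, -0.0]
ft_force: [0.8, 0.6, -2.0]
gripper_width: 0.0168
grip_force: 78.3
```

Call:
apply_moves(
  increments=[
    [[0, 0, -2.5, 2, -11, 0, -1], [0, 0, -2.5, 2, -11, 0, -1], [0, 0, -2.5, 2, -11, 0, -1], [0, 0, -2.5, 2, -11, 0, -1]],
  ],
)

```text
clock: 7.95
tcp_pos: [0.5008, 0.0513, 0.2381]
orientation: [-0.001, 0.744, 0.668, 0.0]
ft_force: [-0.6, -0.1, -2.3]
gripper_width: 0.0165
grip_force: 78.4
```

Run:
```python
from h import *
import pickle
S=[state()]
s=S[0];c=capture('wrist');c2=capture('scene');c3=capture('top');pickle.dump((s,c,c2,c3),open('w3.pkl','wb'))
q=s['orientation'];X=Ro.from_quat([q[1],q[2],q[3],q[0]]).as_matrix();print('tool y yaw',np.degrees(np.arctan2(X[1,1],X[0,1])),s['tcp_pos'],X[:,2])
a=c['pixels'][:,:,::-1];b=cv2.resize(c2['pixels'][140:290,270:430,::-1],(400,375),interpolation=2)
a=cv2.resize(a[150:440,180:480],(388,375),interpolation=2)
cv2.imwrite('pics/w3.png',np.hstack([a,b]))
```

```text
tool y yaw -6.128776011929303 [0.50079358 0.05127598 0.2381452 ] [-5.75238107e-04  8.39484337e-04 -9.99999482e-01]
```

View pics/w3.png

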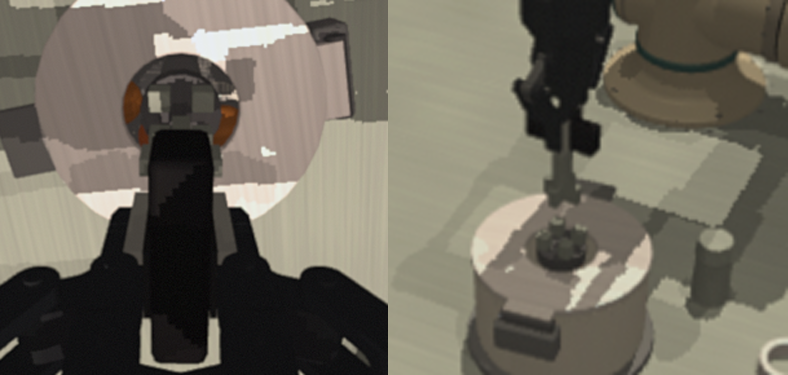

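The handle hangs upright above the coupling, with its foot at about (562,190) in the right half of the picture. I descend to just above the jaws.

Call:
apply_moves(
  increments=[
    [[0, 0, 0, 0, -1, -15, -1], [0, 0, 0, 0, -1, -30, -1], [0, 0, 0, 0, -1, -38, -1], [0, 0, 0, 0, -1, -38, -1]],
  ],
)

```text
clock: 8.5
tcp_pos: [0.5003, 0.0494, 0.1993]
orientation: [-0.001, 0.744, 0.668, -0.001]
ft_force: [0.1, -0.1, -2.2]
gripper_width: 0.0173
grip_force: 78.5
```

Call:
apply_moves(
  increments=[
    [[0, 0, 0, 0, 0, -2, -1], [0, 0, 0, 0, 0, -4, -1], [0, 0, 0, 0, 0, -6, -1], [0, 0, 0, 0, 0, -8, -1], [0, 0, 0, 0, 0, -8, -1]],
  ],
)

```text
clock: 9.0
tcp_pos: [0.5014, 0.0492, 0.1922]
orientation: [-0.0, 0.745, 0.667, 0.0]
ft_force: [0.5, 0.9, -2.5]
gripper_width: 0.0172
grip_force: 78.4
```

Call:
apply_moves(
  increments=[
    [[0, 0, 0, 0, 0, -2, -1], [0, 0, 0, 0, 0, -4, -1], [0, 0, 0, 0, 0, -4, -1], [0, 0, 0, 0, 0, -4, -1]],
  ],
)

```text
clock: 9.4
tcp_pos: [0.5012, 0.0491, 0.1881]
orientation: [-0.0, 0.745, 0.667, 0.0]
ft_force: [0.8, 2.6, -2.9]
gripper_width: 0.0169
grip_force: 78.4
```

Call:
apply_moves(
  increments=[
    [[0, 0, 0, 0, 0, -2, -1], [0, 0, 0, 0, 0, -4, -1], [0, 0, 0, 0, 0, -4, -1], [0, 0, 0, 0, 0, -4, -1]],
  ],
)

```text
clock: 9.8
tcp_pos: [0.5013, 0.0491, 0.1841]
orientation: [-0.0, 0.745, 0.667, 0.0]
ft_force: [1.5, 3.1, -2.3]
gripper_width: 0.0168
grip_force: 78.3
```

Small side forces mean it is inside the slots and touching a wall. I nudge by +y and +x and continue down.

Call:
apply_moves(
  increments=[
    [[0, 0, 0, 0.3, 0.8, 0, -1], [0, 0, 0, 0.3, 0.8, -2, -1], [0, 0, 0, 0.3, 0.8, -4, -1], [0, 0, 0, 0.3, 0.8, -4, -1], [0, 0, 0, 0.3, 0.8, -4, -1]],
  ],
)

```text
clock: 10.3
tcp_pos: [0.5016, 0.0494, 0.1806]
orientation: [0.0, 0.745, 0.668, -0.0]
ft_force: [-0.3, 0.2, 1.6]
gripper_width: 0.0167
grip_force: 78.9
```

Run:
```python
from h import *
s=state();print(s['ft_force'],s['moment'],s['tcp_pos'])
```

```text
[-0.25302841  0.20145394  1.60345772] [0.05924366 0.13462999 0.00897422] [0.50155521 0.04935909 0.18061416]
```

The foot is at the slot floor, where contact begins. Now I press.

Call:
apply_moves(
  increments=[
    [[0, 0, 0, 0, 0, -2, -1], [0, 0, 0, 0, 0, -4, -1], [0, 0, 0, 0, 0, -4, -1], [0, 0, 0, 0, 0, -4, -1]],
  ],
  force=100,
)

```text
clock: 10.7
tcp_pos: [0.5016, 0.0494, 0.1767]
orientation: [0.0, 0.745, 0.668, -0.0]
ft_force: [-1.9, -0.9, 5.8]
gripper_width: 0.0168
grip_force: 98.7
```

Call:
apply_moves(
  increments=[
    [[0, 0, 0, 0, 0, -2, -1], [0, 0, 0, 0, 0, -4, -1], [0, 0, 0, 0, 0, -4, -1], [0, 0, 0, 0, 0, -4, -1]],
  ],
)

```text
clock: 11.1
tcp_pos: [0.5016, 0.0494, 0.1732]
orientation: [0.0, 0.745, 0.668, 0.0]
ft_force: [-1.9, 0.3, 8.3]
gripper_width: 0.0166
grip_force: 99.2
```

Call:
apply_moves(
  increments=[
    [[0, 0, 0, 0, 0, -1, -1], [0, 0, 0, 0, 0, -1, -1], [0, 0, 0, 0, 0, -1, -1], [0, 0, 0, 0, 0, -1, -1], [0, 0, 0, 0, 0, -1, -1], [0, 0, 0, 0, 0, -1, -1]],
  ],
)

```text
clock: 11.7
tcp_pos: [0.5017, 0.0494, 0.1724]
orientation: [0.001, 0.745, 0.668, 0.0]
ft_force: [-2.7, -0.5, 9.3]
gripper_width: 0.0168
grip_force: 99.2
```

Run:
```python
from h import *
c=capture('scene');save(c,'s2.png',(270,130,450,300),3.5)
```

```text
(no output)
```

View pics/s2.png

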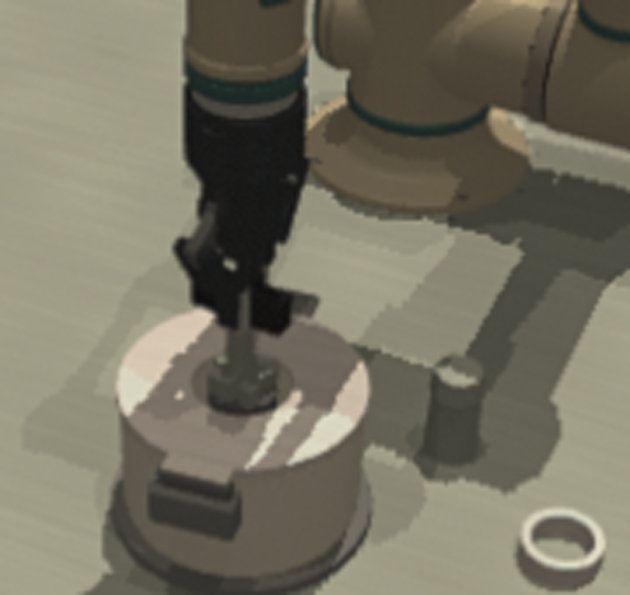

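The foot is seated between the jaws at about (243,385), the handle is upright and still gripped, the lid is shut and the cup is empty. The push is about 11.6 N, or roughly 8.9 mm of spring travel.

```bash
python3 -c "
from cell import hand_in
print(hand_in())"
```

```text
the job is handed in; nothing more can be done
None
```

The job is handed in at about 12 s on the clock. The lid is shut, and the drive handle is meshed and fully home. The arm still grips it by the T-bar and presses it down about 9 mm of the 10 mm spring travel (estimated from the force reading).

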